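Close up a loaded tube dock

TASK

The tube rack is sticking out of the front of the white dock: push it in along the deck until it is fully home against the back wall, with its tubes still standing in it. Then swing the clear hood fully shut over it, and last of all swing the red-tipped clamp over until its pad presses on the shut hood. Leave the cups and the bottle standing near the dock where they are, and take your hand away.

Things in the scene. Friction and masses are not known exactly. Their poses are not given: they have to be found in the camera images.
- dock: White dock fixed to the bench; its place and yaw differ. Origin on its centre line at bench level; +x runs from the open front to the back wall, +y to its left (clamp side), z up. Dock coordinates in mm below. Deck top z 14, x -100 to 110, y -88 to 88. Side walls x -22 to 78, inner faces y +-80, top z 106. Low rails in front of them: inner faces y +-82, top z 24.
- back_stop (a point): Foot of the back wall's front face, at dock (70, 0, 14): the rack's back face touches this wall when home. The back wall is 160 wide, 8 thick, top z 106.
- rack: Blue tube rack, loose, 70 (x) x 147 (y) x 68 mm high, about 0.16 kg. Origin at the centre of its underside; its x axis is its short way, roughly along dock +x. It starts 40 to 60 mm short of home. Home, its origin is at dock x 35, z 14. It slides with 1 to 3 N; about 6 mm room to each side wall.
- tube_red: Red-capped sample tube, 16 mm diameter, 81 mm high, standing loose in the rack's front row; origin at its foot, 7 mm above the rack's underside, z along the tube. Its top is at dock z 102.
- tube_purple: Purple-capped sample tube, same size, middle row of the rack; origin at its foot, z along the tube.
- tube_yellow: Yellow-capped sample tube, same size, back row of the rack; origin at its foot, z along the tube.
- hood (a joint): Angle of the hood, a clear blue-edged plate hinged at the dock's back. 0: shut, level on the side walls, top face z 112; grows as the front edge swings up and back, stop at 1.55. Starts nearly upright, 1.35 to 1.5. Stiff hinge (0.1 N m): it stays where it is left and does not fall, so it must be pushed all the way down.
- hood_hinge (a point): Middle of the hood's hinge line, which runs along dock y at dock x 100, z 109. The hood's plate is 6 thick and 176 wide (y) and spans 115 mm from this line to its free edge, the line lying in its mid-plane. Two hinge posts stand below, x 88 to 110, |y| 52 to 76, top z 105.
- hood_edge (a point): On the hood's outer (top) face near its free edge, 112 mm from the hinge line, mid-width; shut: dock (-12, 0, 112). Under the edge a skirt, 6 thick, 152 wide, reaches 34 mm below the plate, 106 to 112 mm from the hinge line. Shut, it stands at dock x -12 to -6, z 72 to 106, just in front of a rack that is home; it hits a rack that is not home.
- clamp (a joint): Angle of the clamp, a steel arm with a red grip on the dock's left side. 0: down across the dock towards -y, its black pad on the shut hood; grows as it swings up and outwards (1.57 upright, stop 1.95). Starts leaning outwards, 1.7 to 1.9. Stiff pivot (0.1 N m): stays where it is left. It bears on the hood: swung over first, it blocks the hood.
- clamp_pivot (a point): The clamp's pivot, at dock (45, 105, 122); its axis runs along dock x. The arm is 10 mm thick; with it down its centre line lies 6 mm above the pivot, the pad is 45 mm from the pivot line, its face 10 mm below the pivot. The dark bracket below spans dock x 25 to 65, y 86 to 120, with cheeks up to z 131.
- clamp_tip (a point): In the red grip of the clamp, on its centre line, 80 mm from the pivot line; with the clamp down at dock (45, 25, 128). The grip is round, 16 mm thick, and reaches from 54 to 92 mm from the pivot line.
- white_cup: White-lidded specimen cup, 52 mm diameter, 60 mm high, standing on the bench to the left of the dock, behind the clamp; origin at the centre of its underside.
- yellow_cup: Yellow-lidded specimen cup, 52 mm diameter, 60 mm high, standing on the bench at the front right of the dock; origin at the centre of its underside.
- bottle: White reagent bottle with a red cap, 44 mm diameter, 82 mm high, standing on the bench behind the dock's back left corner; origin at the centre of its underside.
There are look-alikes about, which are no part of the job. Of the things that look like the rack, the larger one is meant.

How it is judged (in metres and radians):
On the way, in this order (a step that is already met when the one before it is completed fails the run):
1. the rack is fully home against the back wall while hood and clamp are still open (x of rack in the frame of dock above 0.031 m and angle between the x axis of rack and the x axis of dock, either way round below 0.06 rad and z of rack in the frame of dock below 0.018 m and value of joint each of hood, clamp above 0.5 rad), for 0.2 s.
2. the hood is shut over the rack, the clamp not yet down (x of rack in the frame of dock above 0.031 m and angle between the x axis of rack and the x axis of dock, either way round below 0.06 rad and z of rack in the frame of dock below 0.018 m and value of joint hood below 0.03 rad and value of joint clamp above 0.3 rad), for 0.1 s.
3. the clamp is down on the shut hood (value of joint hood below 0.03 rad and value of joint clamp below 0.06 rad), for 0.2 s.
At the end, for the whole second after the job is handed in: The rack is home (within 4 mm of the back wall, square within 0.06 rad, on the deck) and at rest, its three tubes stand in it (tilt under 0.25 rad, foot less than 15 mm above the rack's underside), the hood is shut (under 0.03 rad) and the clamp is down on it (under 0.06 rad), both at rest (all of step 3 and x of rack in the frame of dock above 0.031 m and angle between the x axis of rack and the x axis of dock, either way round below 0.06 rad and z of rack in the frame of dock below 0.018 m and angle between each of tube_red, tube_purple, tube_yellow's own z axis and vertical below 0.25 rad and z of each of tube_red, tube_purple, tube_yellow in the frame of rack below 0.015 m and linear speed of rack below 0.02 m/s and velocity of joint each of hood, clamp below 0.05 rad/s); the robot touches nothing.
It fails at once if a cup or the bottle near the dock is shifted by more than 25 mm or tipped by more than 0.3 rad (distance of any of white_cup, yellow_cup, bottle from where it was at the start of the episode above 0.025 m or angle between any of white_cup, yellow_cup, bottle's own z axis and vertical above 0.3 rad).
It fails at once if a tube is tipped out of the rack or lifted (tilt over 0.5 rad, foot more than 30 mm above the rack's underside) (angle between any of tube_red, tube_purple, tube_yellow's own z axis and vertical above 0.5 rad or z of any of tube_red, tube_purple, tube_yellow in the frame of rack above 0.03 m).
It also fails if it takes over 59 s, if anything falls off the work surface, if the arm or the gripper's body presses on something with over 40 N, if the wrist force passes 120 N, or if a joint passes its speed limit or range.

ROBOT

A 6-joint arm with a two-finger parallel gripper is mounted at the origin on a cart in front of the work surface, level with it; the furniture and walls round the work are solid. World frame = base frame: x ahead of the robot, y to its left, z up, the work surface at z = 0. Lengths are in mm, angles in rad, forces in N, time in s.
With the tool pointing down it reaches from about 300 to 850 mm from the base axis. Payload 4.2 kg.
Tool frame: the origin (TCP) lies between the finger pads; the fingertips stand 25 mm ahead of it and the grasp point (between the pads) lies 6 mm ahead of it (tcp_to_tips is the distance from the TCP to the fingertips, in mm); z points along the fingers, y is the line along which they close (so a half turn about z gives the same grasp; the last joint's range is limited). The gripper opens to 91 mm and grips with 3 to 60 N. Pads are 32 mm wide; open, the fingers measure 118 mm over their backs; the gripper's body (76 mm by 178 mm) begins 60 mm behind the grasp point.
Start: joints at [1.144, 0.32, 1.565, -0, 1.257, -0.02], TCP at [227.515, 528.089, 238.976] pointing down, gripper open.
Joint ranges: [-3.11, 3.11], [-0.84, 2.01], [0.21, 2.61], [-1.34, 4.49], [0.05, 2.63], [-2.56, 2.56]. Speed limits (rad/s): [2.57, 2.57, 3.14, 3.14, 3.14, 3.14].

INTERFACE

Orientations are given as a rotation vector (axis times angle).
In Python, from cell import get_obs, capture, calibration, close_job, search_frame, trace, tcp_to_tips gives the robot as it stands.
- The arm moves only by the tool drive_tool, never from a script. Its argument "rows" is a list of rows, each a list of 3 entries, a list of its own where there are three numbers: the shift along the world's x, y, z in units of 40 mm (1.0 is 40 mm), then the turn, a rotation vector about the world's x, y, z in units of 6 degrees (1.0 is 6 degrees), then the finger opening in mm, from 0 to 91.2. A call has 1 to 20 rows; each row shifts and turns the commanded pose from where the row before left it; what a row does not reach is not made up. A row lasts 1/10 s, in which the tool goes at most 50 mm and 8.59 degrees, less where a joint would pass 70% of its speed; a pose out of reach is approached as far as the arm can. A call is refused whole if a number of a shift passes 1 or a number of a turn 1, either way. A call with a gripper value outside its range is refused whole. The fingers move at their own pace and stop on an object; "force" is the grip in N (left out, the last holds). Time passes only in rows, so rows that do not move let the fingers close. It gives the time, the measured TCP pose, the force, the opening and the grip force at its end, in the units of the state.
- get_obs(): the state, without advancing time (a new reading comes with each control period).
- capture(name): name is "scene" or "top"; returns the picture (480x640x3 uint8, red, green, blue); there is no depth.
- calibration(name): a dict with "camera_matrix" (3x3 intrinsics, pixels), "R" (3x3) and "t" (3): a world point X has camera coordinates R X + t. Camera axes: x right, y down, z forward; pixel columns grow to the right and rows downward; lengths in mm; the calibration is good to about 2 mm. A picture is of the moment at which its call begins. calibration takes no time and is no camera call.
- close_job(): hands the job in; it is judged then, once.
Trained networks look in the newest picture that a camera, given by its name, has taken for a name from the list of things; names that differ only in an ending like _2 or _b are one class to them, and where a whole thing is asked for, a point or a joint stands for the part that bears it (a point fixed in the world has none). Each returns a list of dicts, best first, with "conf" (0 to 1); they miss things now and then, are a little off and sometimes report something else, mostly with a low value. They report only what shows in the picture. A call takes as long as a camera call. They do not tell look-alikes from the thing itself.
- search_frame(camera, name): "bbox" ([centre column, centre row, width, height] in pixels, round what is visible of it).
- trace(camera, name): "pixels" (480x640 bool, what is visible of it) and "bbox" ([centre column, centre row, width, height] in pixels, round what is visible of it).
The state is a dict: "time_s": time; "q": joint angles; "qd": joint speeds; "joint_efforts": joint torques, N m; "eef_pos": TCP position; "tool_rot": TCP orientation; "ft_force": force on the tool from outside, world axes, zero at the start; "ft_torque": the same for the moment, N m; "opening": finger opening in mm; "grip_force": force on a finger pad.
Only numpy, scipy, OpenCV 4.12 (cv2) and the standard library are available. Lean on these libraries where they do the work, as an engineer would, in place of code of your own. Each camera call takes 0.05 s, during which the arm holds its last target. There are 200 camera calls.

## Working session

There is one attempt and no reset: what is moved stays moved. The work goes in short steps, Python scripts to look and compute and a tool call to move; the robot and the scene stay as the last step left them, time stands still between calls to the robot, and variables do not carry over. Pictures are saved under pics/ and viewed, at most 10 in all, crops included, and the job is handed in when it is done.

Besides the shell and the picture viewer there is one more tool, called by a JSON object that holds its "fn" and its "kwargs". drive_tool: Moves the arm, as the interface text tells. Its arguments: {"type":"object","properties":{"rows":{"type":"array"},"force":{"type":"number"}},"required":["rows"]}

```bash
mkdir -p pics; python3 - <<'E'
from cell import *
import cv2,numpy as np
for c in ("scene","top"):
    im=capture(c); cv2.imwrite(f"pics/{c}0.png",im[:,:,::-1])
    k=calibration(c); print(c,np.round(k["camera_matrix"],1).tolist(),np.round(k["R"],3).tolist(),np.round(k["t"],1).tolist())
    for n in ("dock","rack","hood","clamp","clamp_tip","tube_red","tube_purple","tube_yellow","white_cup","yellow_cup","bottle"):
        print(n,[(round(d["conf"],2),np.round(d["bbox"]).tolist()) for d in search_frame(c,n)[:3]])
o=get_obs();print(o["time_s"],o["tool_rot"],tcp_to_tips)
E
```

```text
scene [[489.7, 0.0, 315.8], [0.0, 489.7, 244.0], [0.0, 0.0, 1.0]] [[-0.531, -0.847, -0.002], [-0.457, 0.288, -0.842], [0.713, -0.446, -0.54]] [250.4, 372.0, 441.4]
dock [(0.66, [317.0, 267.0, 146.0, 191.0])]
rack [(0.97, [331.0, 295.0, 56.0, 90.0]), (0.54, [265.0, 240.0, 46.0, 39.0])]
hood [(0.58, [278.0, 228.0, 67.0, 118.0])]
clamp [(0.65, [271.0, 273.0, 20.0, 50.0])]
clamp_tip [(0.92, [271.0, 274.0, 15.0, 48.0])]
tube_red [(0.66, [345.0, 271.0, 5.0, 24.0])]
tube_purple [(0.65, [326.0, 284.0, 9.0, 26.0])]
tube_yellow [(0.54, [313.0, 285.0, 12.0, 17.0])]
white_cup [(0.97, [233.0, 363.0, 36.0, 53.0]), (0.23, [273.0, 275.0, 21.0, 51.0])]
yellow_cup [(0.69, [415.0, 271.0, 30.0, 42.0])]
bottle [(0.88, [198.0, 336.0, 33.0, 52.0])]
top [[523.4, 0.0, 324.5], [0.0, 523.4, 244.7], [0.0, 0.0, 1.0]] [[0.003, -1.0, -0.014], [-0.996, -0.001, -0.09], [0.09, 0.014, -0.996]] [-63.5, 610.9, 912.7]
dock [(0.89, [304.0, 292.0, 167.0, 158.0])]
rack [(0.76, [320.0, 302.0, 86.0, 89.0]), (0.58, [321.0, 159.0, 69.0, 40.0])]
hood [(0.76, [279.0, 261.0, 100.0, 98.0]), (0.42, [304.0, 293.0, 171.0, 162.0]), (0.31, [420.0, 310.0, 30.0, 31.0])]
clamp [(0.74, [235.0, 330.0, 35.0, 24.0])]
clamp_tip [(0.94, [237.0, 330.0, 33.0, 25.0])]
tube_red []
tube_purple [(0.53, [315.0, 307.0, 13.0, 9.0]), (0.45, [236.0, 328.0, 36.0, 22.0])]
tube_yellow [(0.57, [295.0, 304.0, 10.0, 8.0])]
white_cup [(0.84, [208.0, 323.0, 32.0, 29.0])]
yellow_cup [(0.92, [418.0, 311.0, 33.0, 33.0])]
bottle [(0.72, [200.0, 279.0, 28.0, 27.0]), (0.26, [342.0, 298.0, 8.0, 9.0]), (0.19, [321.0, 302.0, 83.0, 87.0])]
1.2 [6.34612888e-01 3.07679959e+00 1.80402105e-04] 25.0
```

View pics/scene0.png

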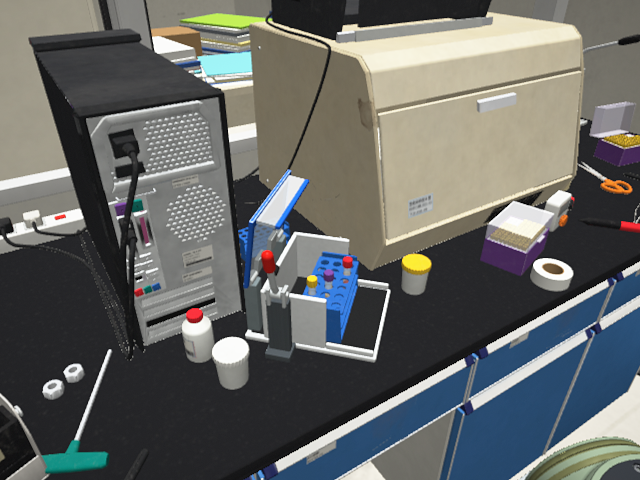

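View pics/top0.png

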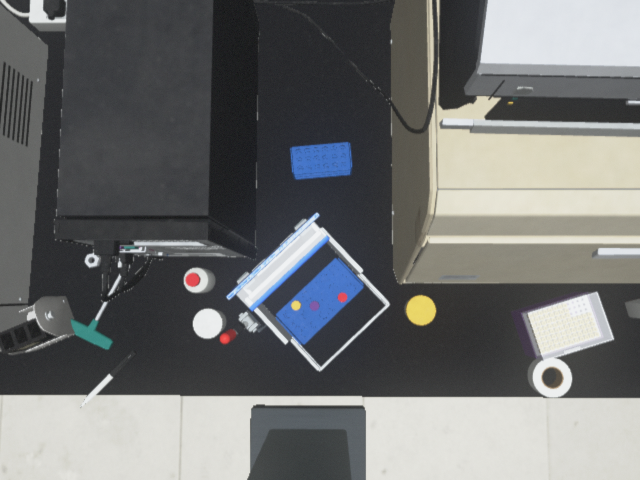

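The dock is near the picture centre in both views. In the top view its front corners are at about (388,304) and (321,369), the hood's free edge runs (228,295)–(317,215), and the clamp tip is near (226,338). The small blue rack at (321,159) is the look-alike. I'll zoom in on both views to get points for a fit.

```bash
python3 - <<'E'
import cv2
a=cv2.imread("pics/top0.png")[200:380,180:420]; cv2.imwrite("pics/top_c.png",cv2.resize(a,None,fx=3.3333,fy=3.3333,interpolation=cv2.INTER_CUBIC))
a=cv2.imread("pics/scene0.png")[160:370,180:440]; cv2.imwrite("pics/scene_c.png",cv2.resize(a,(780,630-30),interpolation=cv2.INTER_CUBIC) if 0 else cv2.resize(a[:200],(780,600),interpolation=cv2.INTER_CUBIC))
E
```

```text
(no output)
```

View pics/top_c.png

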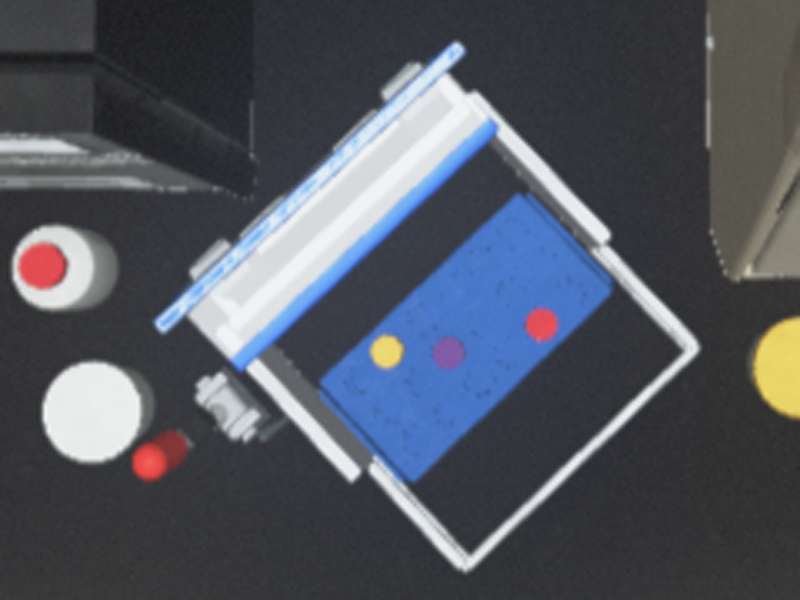

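View pics/scene_c.png

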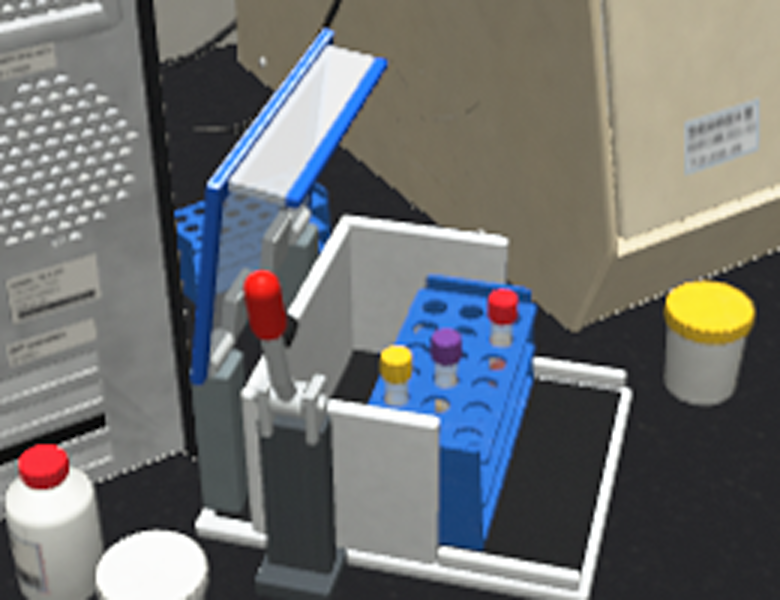

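```bash
cat > h.py <<'E'
import numpy as np
from scipy.optimize import least_squares
from cell import calibration
K={c:calibration(c) for c in ("scene","top")}
def proj(c,X):
    k=K[c]; p=k["camera_matrix"]@(np.array(k["R"])@X+k["t"]); return p[:2]/p[2]
def hood(a,r,n,y): return [100-r*np.cos(a)+n*np.sin(a),y,109+r*np.sin(a)+n*np.cos(a)]
def clamp(c,r,n=6): return [45,105-r*np.cos(c)+n*np.sin(c),122+r*np.sin(c)+n*np.cos(c)]
def d2w(P,X): # P=[x,y,yaw]
    c,s=np.cos(P[2]),np.sin(P[2]); return np.array([P[0]+c*X[0]-s*X[1],P[1]+s*X[0]+c*X[1],X[2]])
def T(u,v): return "top",np.array([180+u*.3,200+v*.3])
def S(u,v): return "scene",np.array([180+u/3,160+v/3])
E
cat > fit.py <<'E'
from h import *
def rk(p,x,y): # rack top
    c,s=np.cos(p[7]),np.sin(p[7]); return [p[5]+c*x-s*y,p[6]+s*x+c*y,82]
D=[(T(700,347),lambda p:[-100,-88,18]),(T(466,570),lambda p:[-100,88,18]),(T(597,247),lambda p:[-22,-80,106]),(T(370,468),lambda p:[-22,80,106]),
(S(437,418),lambda p:[-22,84,106]),(S(507,237),lambda p:[-22,-84,106]),(S(585,597),lambda p:[-100,88,14]),(S(630,387),lambda p:[-100,-88,18]),
(T(160,325),lambda p:hood(p[3],115,0,88)),(T(460,47),lambda p:hood(p[3],115,0,-88)),(T(240,367),lambda p:hood(p[3],112,-37,76)),(T(495,128),lambda p:hood(p[3],112,-37,-76)),
(S(213,185),lambda p:hood(p[3],115,0,88)),(S(328,33),lambda p:hood(p[3],115,0,-88)),
(T(150,462),lambda p:clamp(p[4],86)),(S(263,278),lambda p:clamp(p[4],88)),
(T(527,195),lambda p:rk(p,35,-73.5)),(T(610,290),lambda p:rk(p,-35,-73.5)),(T(325,380),lambda p:rk(p,35,73.5)),(T(413,480),lambda p:rk(p,-35,73.5)),
(S(480,447),lambda p:rk(p,-35,73.5)),(S(533,318),lambda p:rk(p,-35,-73.5))]
f=lambda p:np.concatenate([proj(m[0],d2w(p,np.array(g(p))))-m[1] for m,g in D])
r=least_squares(f,[450,0,.7,1.4,1.8,-15,0,0],loss="soft_l1",x_scale=[10,10,.1,.1,.1,10,10,.1])
p=r.x;print(np.round(p,3).tolist());print(np.round(f(p).reshape(-1,2),1).tolist())
np.save("p.npy",p)
for n,X in dict(rackface=[p[5]-35,p[6],60],skirt=hood(p[3],112,-37,0),edge=hood(p[3],115,0,0),tip=clamp(p[4],80),pivot=[45,105,122]).items(): print(n,np.round(X),np.round(d2w(p,X)))
E
python3 fit.py
```

```text
[518.277, -47.467, 0.757, 1.411, 1.809, -8.325, -1.131, -0.027]
[[0.2, -0.4], [-1.2, 1.0], [0.4, -0.9], [-3.2, 0.6], [0.7, -0.0], [0.2, -0.0], [0.9, -1.8], [0.9, -3.6], [-1.2, 0.8], [-0.3, -0.6], [-0.8, 0.9], [0.5, -0.2], [0.4, -0.4], [0.6, -2.0], [-0.7, -1.0], [-0.4, -0.0], [-0.4, -3.2], [2.6, -0.6], [-5.3, -0.2], [-4.0, 1.5], [0.7, 0.7], [3.2, -10.2]]
rackface [-43.  -1.  60.] [488. -78.  60.]
skirt [ 46.   0. 214.] [551. -16. 214.]
edge [ 82.   0. 223.] [578.   9. 223.]
tip [ 45. 130. 198.] [462.  78. 198.]
pivot [ 45 105 122] [479.  60. 122.]
```

The fit puts the dock at (518,-47) with yaw 0.757, hood 1.41 and clamp 1.81, mostly within about 2 px. I'll swing over to the front of the dock, turning to its yaw.

{"fn": "drive_tool", "kwargs": {"rows": [[[0.26,-0.875,0],[0,0,-0.994],70],[[0.26,-0.875,0],[0,0,-0.994],70],[[0.26,-0.875,0],[0,0,-0.994],70],[[0.26,-0.875,0],[0,0,-0.994],70],[[0.26,-0.875,0],[0,0,-0.994],70],[[0.26,-0.875,0],[0,0,-0.994],70],[[0.26,-0.875,0],[0,0,-0.994],70],[[0.26,-0.875,0],[0,0,-0.994],70],[[0.26,-0.875,0],[0,0,-0.994],70],[[0.26,-0.875,0],[0,0,-0.994],70],[[0.26,-0.875,0],[0,0,-0.994],70],[[0.26,-0.875,0],[0,0,-0.994],70],[[0.26,-0.875,0],[0,0,-0.994],70],[[0.26,-0.875,0],[0,0,-0.994],70],[[0.26,-0.875,0],[0,0,-0.994],70],[[0.26,-0.875,0],[0,0,-0.994],70],[[0.26,-0.875,0],[0,0,-0.994],70],[[0.26,-0.875,0],[0,0,-0.994],70],[[0.26,-0.875,0],[0,0,-0.994],70],[[0,0,0],[0,0,0],70]]}}

```text
time_s: 3.2
eef_pos: [426.4, -140.3, 239.0]
tool_rot: [2.92, 1.152, 0.001]
ft_force: [0.1, 1.2, -1.0]
opening: 69.7
grip_force: 0.0
```

{"fn": "drive_tool", "kwargs": {"rows": [[[0,0,-0.3],[0.687,-0.727,0],70],[[0,0,-0.3],[0.687,-0.727,0],70],[[0,0,-0.3],[0.687,-0.727,0],70],[[0,0,-0.3],[0.687,-0.727,0],70],[[0,0,-0.3],[0.687,-0.727,0],70],[[0,0,-0.3],[0.687,-0.727,0],70],[[0,0,0],[0,0,0],70]]}}

```text
time_s: 3.9
eef_pos: [422.9, -136.4, 164.7]
tool_rot: [-2.59, -1.022, -0.837]
ft_force: [-0.4, 0.4, 0.7]
opening: 70.0
grip_force: 0.0
```

```bash
cat > st.py <<'E'
from h import *
from cell import *
from scipy.spatial.transform import Rotation as Ro
P=np.load("p.npy")
def state():
    o=get_obs(); R=Ro.from_rotvec(o["tool_rot"]).as_matrix(); y=P[2]
    M=np.array([[np.cos(y),np.sin(y),0],[-np.sin(y),np.cos(y),0],[0,0,1]])
    dl=lambda w:M@(np.array(w)-[P[0],P[1],0])
    t=np.array(o["eef_pos"]); 
    print("t",round(o["time_s"],2),"tcp",np.round(t),"dock tcp",np.round(dl(t)),"tip",np.round(dl(t+25*R[:,2])),"z",np.round(M@R[:,2],2),"y",np.round(M@R[:,1],2),"F",np.round(M@o["ft_force"],1),"open",round(o["opening"],1),"q",np.round(o["q"],2))
E
python3 - <<'E'
from st import *
import cv2
state()
capture("scene")
r=[d for d in trace("scene","rack")]
im=capture("scene")
for d in r[:2]: print(d["conf"],np.round(d["bbox"]))
# overlay of candidate rack bottom/top front edges
b=im[:,:,::-1].copy()
for x,col in ((-40,(0,255,255)),(-50,(0,255,0)),(-60,(0,0,255))):
    for z in (14,82):
        a=[tuple(int(round(v)) for v in proj("scene",d2w(P,np.array([x,yy,z])))) for yy in (73,-73)]
        cv2.line(b,*a,col,1)
for X in ([-22,80,106],[-22,-80,106],[-22,80,14],[70,-80,106],[70,80,106],[70,80,14]):
    cv2.circle(b,tuple(int(round(v)) for v in proj("scene",d2w(P,np.array(X)))),1,(255,0,255),-1)
cv2.imwrite("pics/s1.png",cv2.resize(b[190:390,200:460],(780,600),interpolation=cv2.INTER_CUBIC))
E
```

```text
t 3.9 tcp [ 423. -136.  165.] dock tcp [-130.    1.  165.] tip [-116.    1.  144.] z [ 0.59  0.   -0.81] y [-0.   -1.   -0.01] F [-0.1  0.5  0.7] open 70.0 q [-0.76  0.18  2.15  0.8   0.96 -0.47]
0.8 [331. 295.  53.  93.]
0.8 [264. 238.  48.  36.]
```

View pics/s1.png

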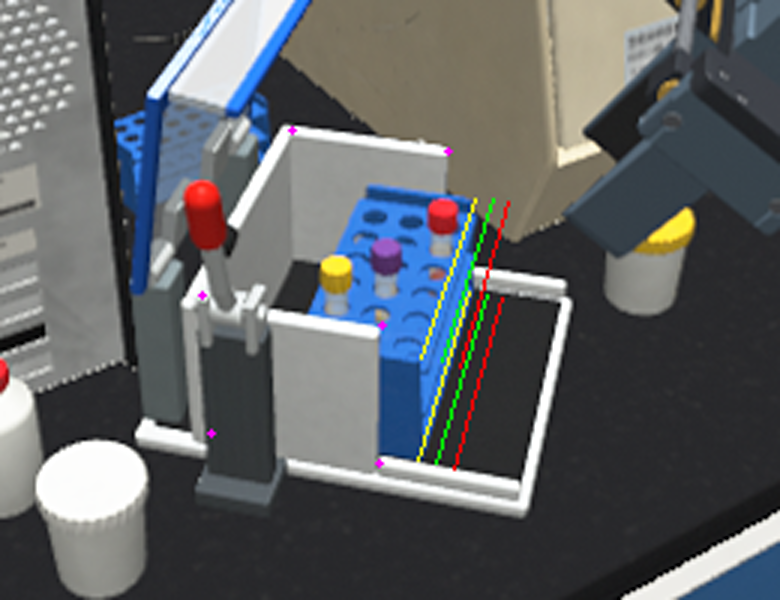

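The overlay agrees: the rack's front foot lies on the x = -40 line (crop 418,460), so it is about 40 mm short of home. The walls line up with the fit. I'll lower the fingers in front of the rack.

{"fn": "drive_tool", "kwargs": {"rows": [[[0.38,0.36,0],[0,0,0],70],[[0.38,0.36,0],[0,0,0],70],[[0,0,-0.8],[0,0,0],70],[[0,0,-0.8],[0,0,0],70],[[0,0,-0.8],[0,0,0],70],[[0,0,-0.5],[0,0,0],70],[[0,0,0],[0,0,0],70]]}}

```text
time_s: 4.75
eef_pos: [455.8, -106.8, 50.0]
tool_rot: [-2.589, -1.032, -0.838]
ft_force: [-0.2, -0.3, 0.8]
opening: 70.1
grip_force: 0.0
```

```bash
python3 -c "
from st import *
state()"
```

```text
t 4.75 tcp [ 456. -107.   50.] dock tcp [-86.  -0.  50.] tip [-72.  -0.  30.] z [ 0.59  0.   -0.81] y [ 0. -1. -0.] F [-0.4 -0.1  0.8] open 70.1 q [-0.65  0.4   2.27  1.11  0.7  -0.8 ]
```

{"fn": "drive_tool", "kwargs": {"rows": [[[0.091,0.086,-0.08],[0,0,0],70],[[0.091,0.086,0],[0,0,0],70],[[0.091,0.086,0],[0,0,0],70],[[0.091,0.086,0],[0,0,0],70],[[0.091,0.086,0],[0,0,0],70],[[0.091,0.086,0],[0,0,0],70],[[0.091,0.086,0],[0,0,0],70],[[0.091,0.086,0],[0,0,0],70],[[0.091,0.086,0],[0,0,0],70],[[0.091,0.086,0],[0,0,0],70]]}}

```text
time_s: 5.75
eef_pos: [492.2, -73.4, 47.7]
tool_rot: [-2.591, -1.03, -0.842]
ft_force: [-1.3, -2.1, 3.1]
opening: 70.0
grip_force: 1.3
```

```bash
python3 - <<'E'
from st import *
import cv2
state()
im=capture("scene")
cv2.imwrite("pics/s2.png",cv2.resize(im[190:390,200:460,::-1],(780,600),interpolation=cv2.INTER_CUBIC))
E
```

```text
t 5.75 tcp [492. -73.  48.] dock tcp [-37.  -1.  48.] tip [-22.  -1.  28.] z [ 0.59  0.   -0.81] y [ 0. -1. -0.] F [-2.4 -0.6  3.1] open 70.0 q [-0.53  0.42  2.24  1.19  0.66 -0.76]
```

View pics/s2.png

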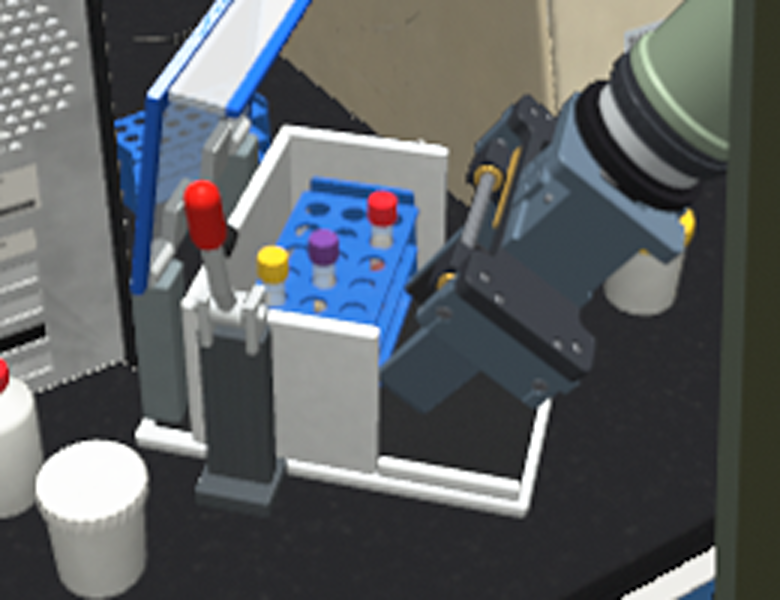

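The rack is sliding in level with all three tubes upright. The push force is about 3 N. I'll press on gently until it meets the wall.

{"fn": "drive_tool", "kwargs": {"rows": [[[0.055,0.052,0],[0,0,0],70],[[0.055,0.052,0],[0,0,0],70],[[0.055,0.052,0],[0,0,0],70]]}}

```text
time_s: 6.1
eef_pos: [498.6, -67.4, 47.7]
tool_rot: [-2.591, -1.03, -0.842]
ft_force: [-4.3, -1.9, 2.2]
opening: 70.2
grip_force: 2.1
```

{"fn": "drive_tool", "kwargs": {"rows": [[[0.036,0.034,0],[0,0,0],70],[[0,0,0],[0,0,0],70]]}}

```text
time_s: 6.3
eef_pos: [499.0, -66.9, 47.4]
tool_rot: [-2.594, -1.032, -0.84]
ft_force: [-8.6, -7.4, 6.7]
opening: 70.2
grip_force: 6.0
```

{"fn": "drive_tool", "kwargs": {"rows": [[[0.036,0.034,0],[0,0,0],70],[[0,0,0],[0,0,0],70],[[0,0,0],[0,0,0],70]]}}

```text
time_s: 6.6
eef_pos: [499.3, -66.6, 47.2]
tool_rot: [-2.596, -1.032, -0.838]
ft_force: [-17.4, -13.8, 12.4]
opening: 69.9
grip_force: 11.4
```

```bash
python3 -c "
from st import *
state()"
```

```text
t 6.6 tcp [499. -67.  47.] dock tcp [-27.  -1.  47.] tip [-12.  -1.  27.] z [ 0.58 -0.   -0.81] y [-0. -1.  0.] F [-22.1   1.9  12.4] open 69.9 q [-0.51  0.42  2.24  1.2   0.64 -0.74]
```

The wall takes 22 N, so the rack is home. I'll back off, rise, straighten the tool and go above the hood edge.

{"fn": "drive_tool", "kwargs": {"rows": [[[-0.65,-0.62,0],[0,0,0],70],[[-0.65,-0.62,0],[0,0,0],70],[[0,0,0.95],[-0.687,0.727,0],40],[[0,0,0.95],[-0.687,0.727,0],10],[[0,0,0.95],[-0.687,0.727,0],0],[[0,0,0.95],[-0.687,0.727,0],0],[[0,0,0.95],[-0.687,0.727,0],0],[[0,0,0.95],[-0.687,0.727,0],0],[[0,0,0],[0,0,0],0],[[0.8,0.58,0],[0,0,0],0],[[0.8,0.58,0],[0,0,0],0],[[0.8,0.58,0],[0,0,0],0],[[0.8,0.58,0],[0,0,0],0],[[0,0,0],[0,0,0],0]]}}

```text
time_s: 8.0
eef_pos: [561.3, -28.6, 230.3]
tool_rot: [-2.856, -1.168, -0.087]
ft_force: [-49.1, -42.3, 31.3]
opening: 0.3
grip_force: 31.2
```

```bash
python3 - <<'E'
from st import *
import cv2
state()
im=capture("scene")
cv2.imwrite("pics/s3.png",cv2.resize(im[140:340,200:460,::-1],(780,600),interpolation=cv2.INTER_CUBIC))
E
```

```text
t 8.0 tcp [561. -29. 230.] dock tcp [ 44. -16. 230.] tip [ 46. -15. 205.] z [ 0.07  0.03 -1.  ] y [ 0.02 -1.   -0.03] F [-64.7   3.   31.3] open 0.3 q [-0.11  0.29  1.63  0.08  1.2   0.65]
```

View pics/s3.png

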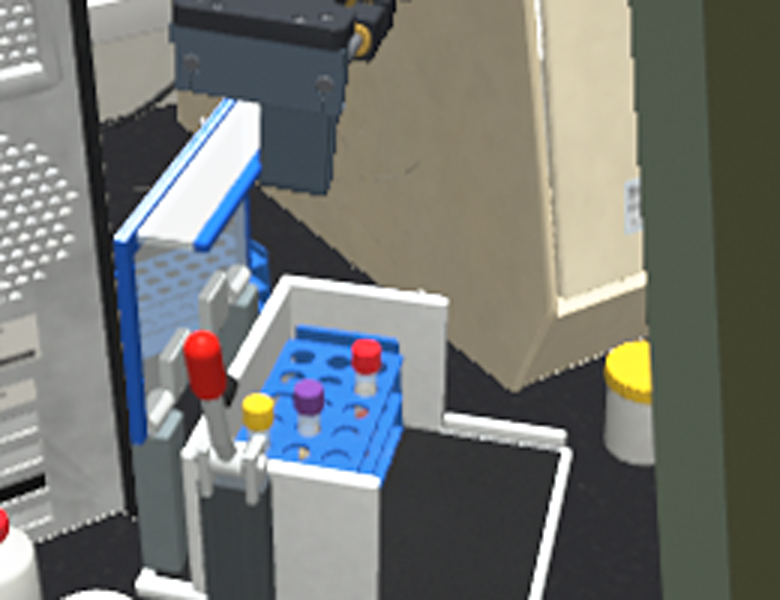

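The climb was cut short by the joint speed limits. The fingers are at z 205 and pressing the hood back against its stop with 65 N. The rack is home with its tubes upright. I'll back off at once and climb more slowly.

{"fn": "drive_tool", "kwargs": {"rows": [[[-0.55,-0.52,0],[0,0,0],0],[[-0.55,-0.52,0],[0,0,0],0],[[0,0,0.6],[0,0,0],0],[[0,0,0.6],[0,0,0],0],[[0,0,0.3],[0,0,0],0],[[0,0,0],[0,0,0],0]]}}

```text
time_s: 8.65
eef_pos: [534.9, -58.3, 293.3]
tool_rot: [-2.849, -1.148, -0.173]
ft_force: [0.9, 0.8, 0.5]
opening: 0.5
grip_force: 0.0
```

```bash
python3 - <<'E'
from st import *
import cv2
state()
im=capture("top"); cv2.imwrite("pics/t4.png",cv2.resize(im[200:380,180:420,::-1],(800,600),interpolation=cv2.INTER_CUBIC))
im=capture("scene"); cv2.imwrite("pics/s4.png",cv2.resize(im[140:340,200:460,::-1],(780,600),interpolation=cv2.INTER_CUBIC))
E
```

```text
t 8.65 tcp [535. -58. 293.] dock tcp [  5. -19. 293.] tip [  8. -19. 269.] z [ 0.13  0.02 -0.99] y [ 0.01 -1.   -0.02] F [ 1.2 -0.   0.5] open 0.5 q [-0.2   0.2   1.6   0.12  1.29  0.58]
```

View pics/s4.png

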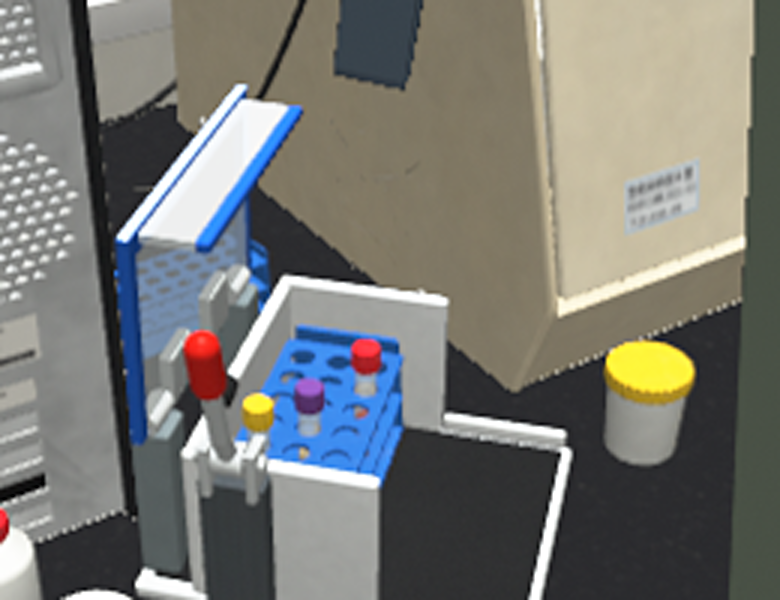

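The hand is clear. The hood is standing at its stop, about 1.55, with its skirt top at z ≈ 222. I'll straighten the tool and come over the skirt.

{"fn": "drive_tool", "kwargs": {"rows": [[[0,0,0],[-0.43,0.455,0],0],[[0,0,0],[-0.43,0.455,0],0],[[0.41,0.385,0],[0,0,0],0],[[0.41,0.385,0],[0,0,0],0],[[0.41,0.385,0],[0,0,0],0],[[0,0,-0.4],[0,0,0],0],[[0,0,-0.4],[0,0,0],0],[[0,0,0],[0,0,0],0]]}}

```text
time_s: 9.55
eef_pos: [581.7, -11.5, 256.3]
tool_rot: [-2.894, -1.165, 0.031]
ft_force: [-0.6, 0.3, -0.7]
opening: -0.1
grip_force: 0.0
```

```bash
python3 - <<'E'
from st import *
state()
E
```

```text
t 9.55 tcp [582. -11. 256.] dock tcp [ 71. -17. 256.] tip [ 71. -17. 231.] z [-0.01  0.03 -1.  ] y [ 0.01 -1.   -0.03] F [-0.2  0.6 -0.7] open -0.1 q [-0.05  0.33  1.5   0.01  1.33  0.76]
```

{"fn": "drive_tool", "kwargs": {"rows": [[[0,0,-0.13],[0,0,0],0],[[0,0,-0.13],[0,0,0],0],[[-0.09,-0.086,-0.06],[0,0,0],0],[[-0.09,-0.086,-0.05],[0,0,0],0],[[-0.1,-0.094,-0.05],[0,0,0],0],[[-0.1,-0.094,-0.05],[0,0,0],0]]}}

```text
time_s: 10.15
eef_pos: [568.1, -26.8, 242.7]
tool_rot: [-2.899, -1.165, 0.016]
ft_force: [-2.1, 0.8, 6.3]
opening: 0.7
grip_force: 2.9
```

```bash
python3 - <<'E'
from st import *
import cv2
state()
im=capture("scene"); cv2.imwrite("pics/s5.png",cv2.resize(im[140:340,200:460,::-1],(780,600),interpolation=cv2.INTER_CUBIC))
E
```

```text
t 10.15 tcp [568. -27. 243.] dock tcp [ 50. -19. 243.] tip [ 50. -19. 218.] z [-0.    0.02 -1.  ] y [ 0.01 -1.   -0.02] F [-0.9  2.   6.3] open 0.7 q [-0.07  0.32  1.56  0.01  1.28  0.73]
```

View pics/s5.png

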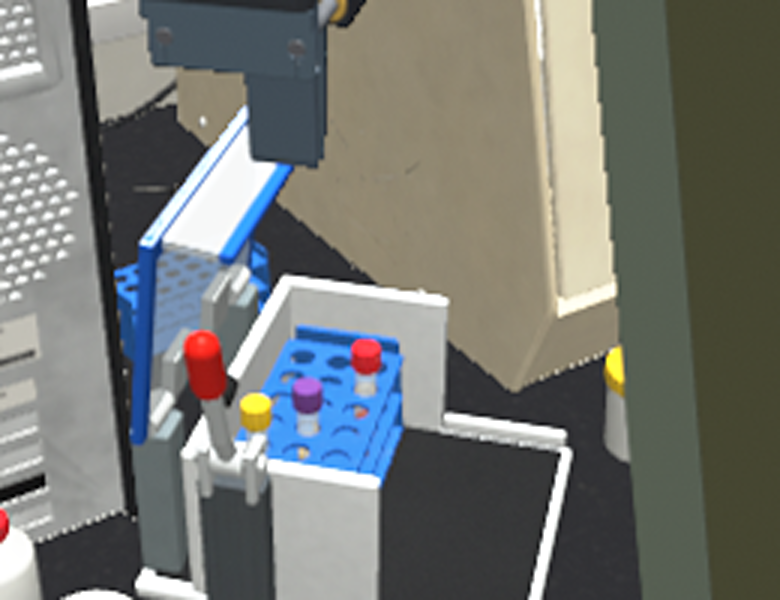

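The hood is coming over (about 1.3) with the fingertips on its skirt at 6 N. I'll follow the arc.

{"fn": "drive_tool", "kwargs": {"rows": [[[-0.145,-0.137,-0.14],[0,0,0],0],[[-0.145,-0.137,-0.14],[0,0,0],0],[[-0.164,-0.155,-0.168],[0,0,0],0],[[-0.164,-0.155,-0.168],[0,0,0],0]]}}

```text
time_s: 10.6
eef_pos: [540.2, -53.3, 221.0]
tool_rot: [-2.902, -1.169, 0.028]
ft_force: [-14.4, -9.3, 21.5]
opening: -0.0
grip_force: 13.1
```

{"fn": "drive_tool", "kwargs": {"rows": [[[-0.136,-0.129,-0.22],[0,0,0],0],[[-0.136,-0.129,-0.22],[0,0,0],0],[[-0.091,-0.086,-0.243],[0,0,0],0],[[-0.091,-0.086,-0.243],[0,0,0],0]]}}

```text
time_s: 11.0
eef_pos: [517.9, -74.1, 180.8]
tool_rot: [-2.903, -1.173, 0.05]
ft_force: [-18.2, -20.8, 13.7]
opening: 0.2
grip_force: 15.4
```

```bash
python3 - <<'E'
from st import *
import cv2
state()
im=capture("scene"); cv2.imwrite("pics/s6.png",cv2.resize(im[140:340,200:460,::-1],(780,600),interpolation=cv2.INTER_CUBIC))
t=[d for d in trace("scene","hood")]
for d in t[:1]: print(d["conf"],np.round(d["bbox"]))
for a in (.3,.4,.5,.6,.7,.9,1.1): print(a,[np.round(proj("scene",d2w(P,np.array(hood(a,115,0,y))))) for y in (88,-88)])
E
```

```text
t 11.0 tcp [518. -74. 181.] dock tcp [-19. -19. 181.] tip [-19. -19. 156.] z [-0.03  0.02 -1.  ] y [ 0.01 -1.   -0.02] F [-27.5  -2.6  13.7] open 0.2 q [-0.16  0.3   1.75 -0.01  1.12  0.65]
0.6 [292. 250.  91.  77.]
0.3 [array([317., 279.]), array([343., 218.])]
0.4 [array([315., 272.]), array([341., 212.])]
0.5 [array([311., 266.]), array([338., 207.])]
0.6 [array([307., 259.]), array([335., 201.])]
0.7 [array([302., 253.]), array([331., 195.])]
0.9 [array([290., 241.]), array([321., 186.])]
1.1 [array([276., 232.]), array([310., 177.])]
```

The fingertips have slid off the free edge: they are at x = -19, z = 156, in front of the skirt, and the side force is 27 N. The trace's right edge at column 337 puts the hood at about 0.5. I'll lift, move in over the plate and press from its top.

{"fn": "drive_tool", "kwargs": {"rows": [[[-0.05,-0.05,0.5],[0,0,0],0],[[0,0,0.6],[0,0,0],0],[[0.31,0.29,0],[0,0,0],0],[[0.31,0.29,0],[0,0,0],0],[[0,0,0],[0,0,0],0]]}}

```text
time_s: 11.6
eef_pos: [549.5, -44.1, 222.7]
tool_rot: [-2.896, -1.168, 0.02]
ft_force: [-0.6, -0.3, 0.1]
opening: 0.4
grip_force: 0.0
```

```bash
python3 - <<'E'
from st import *
state()
capture("scene")
for d in trace("scene","hood")[:1]:
    m=d["pixels"]; r,c=np.nonzero(m); print(d["conf"],np.round(d["bbox"]),c.max(),r[c==c.max()].mean(), r.max(), c[r==r.max()].mean())
E
```

```text
t 11.6 tcp [549. -44. 223.] dock tcp [ 25. -19. 223.] tip [ 25. -18. 198.] z [-0.    0.02 -1.  ] y [ 0.01 -1.   -0.02] F [-0.6  0.2  0.1] open 0.4 q [-0.11  0.3   1.63  0.01  1.23  0.69]
0.93 [294. 247.  98.  92.] 341 226.0 287 245.5
```

{"fn": "drive_tool", "kwargs": {"rows": [[[-0.055,-0.052,-0.4],[0,0,0],0],[[-0.055,-0.052,-0.4],[0,0,0],0],[[-0.055,-0.052,-0.25],[0,0,0],0],[[-0.055,-0.052,-0.25],[0,0,0],0],[[-0.055,-0.052,-0.25],[0,0,0],0]]}}

```text
time_s: 12.2
eef_pos: [537.0, -56.3, 161.3]
tool_rot: [-2.898, -1.165, 0.019]
ft_force: [-0.1, 0.7, -0.2]
opening: 0.1
grip_force: 0.2
```

```bash
python3 - <<'E'
from st import *
state()
E
```

```text
t 12.2 tcp [537. -56. 161.] dock tcp [  8. -19. 161.] tip [  7. -19. 136.] z [-0.    0.02 -1.  ] y [ 0.01 -1.   -0.02] F [ 0.5  0.6 -0.2] open 0.1 q [-0.13  0.34  1.75  0.01  1.08  0.67]
```

{"fn": "drive_tool", "kwargs": {"rows": [[[0,0,-0.25],[0,0,0],0],[[0,0,-0.2],[0,0,0],0],[[0,0,-0.08],[0,0,0],0],[[0,0,-0.04],[0,0,0],0],[[0,0,0],[0,0,0],0]]}}

```text
time_s: 12.7
eef_pos: [537.5, -56.1, 139.2]
tool_rot: [-2.898, -1.165, 0.018]
ft_force: [-0.2, 0.4, 0.0]
opening: 0.3
grip_force: 0.0
```

```bash
python3 - <<'E'
from st import *
state()
capture("scene")
for d in trace("scene","hood")[:1]:
    m=d["pixels"]; r,c=np.nonzero(m); print(d["conf"],np.round(d["bbox"]))
E
```

```text
t 12.7 tcp [537. -56. 139.] dock tcp [  8. -19. 139.] tip [  8. -19. 114.] z [-0.    0.02 -1.  ] y [ 0.01 -1.   -0.02] F [0.1 0.4 0. ] open 0.3 q [-0.13  0.36  1.78  0.01  1.02  0.67]
0.59 [297. 267. 100.  69.]
```

{"fn": "drive_tool", "kwargs": {"rows": [[[0,0,-0.04],[0,0,0],0],[[0,0,-0.04],[0,0,0],0],[[0,0,0],[0,0,0],0]]}}

```text
time_s: 13.1
eef_pos: [537.8, -56.2, 137.2]
tool_rot: [-2.899, -1.166, 0.016]
ft_force: [-1.0, 0.4, 6.5]
opening: 0.6
grip_force: 3.3
```

{"fn": "drive_tool", "kwargs": {"rows": [[[0,0,-0.03],[0,0,0],0],[[0,0,0],[0,0,0],0]]}}

```text
time_s: 13.3
eef_pos: [537.7, -56.2, 137.1]
tool_rot: [-2.899, -1.166, 0.016]
ft_force: [-4.3, -0.3, 12.3]
opening: 0.3
grip_force: 6.3
```

```bash
python3 - <<'E'
from st import *
state()
print([np.round(proj("scene",d2w(P,np.array(hood(a,115,3,-88)))),1) for a in (0,.03,.06,.1,.2)])
E
```

```text
t 13.3 tcp [538. -56. 137.] dock tcp [  8. -20. 137.] tip [  8. -19. 112.] z [-0.    0.02 -1.  ] y [ 0.01 -1.   -0.02] F [-3.3  2.7 12.3] open 0.3 q [-0.13  0.36  1.78  0.01  1.02  0.67]
[array([345.8, 234.3]), array([345.8, 232.6]), array([345.7, 230.8]), array([345.5, 228.5]), array([344.5, 222.6])]
```

The hood is hard down at z = 112 with 12 N on it, so it is shut. Next I'll rise and go outside the clamp.

{"fn": "drive_tool", "kwargs": {"rows": [[[0,0,0.5],[0,0,0],0],[[0,0,0.5],[0,0,0],0],[[0,0,0.5],[0,0,0],0],[[0,0,0.5],[0,0,0],0],[[0,0,0.5],[0,0,0],0],[[0,0,0.5],[0,0,0],0],[[0,0,0.6],[0,0,0],0],[[-0.52,0.815,0],[0,0,0],0],[[-0.52,0.815,0],[0,0,0],0],[[-0.52,0.815,0],[0,0,0],0],[[-0.52,0.815,0],[0,0,0],0],[[-0.52,0.815,0],[0,0,0],0],[[0,0,0],[0,0,0],0]]}}

```text
time_s: 14.6
eef_pos: [430.9, 109.5, 279.1]
tool_rot: [-2.894, -1.171, 0.019]
ft_force: [0.2, -0.7, 0.0]
opening: 0.4
grip_force: 0.0
```

```bash
python3 - <<'E'
from st import *
state()
for c in ("scene","top"):
    capture(c); d=search_frame(c,"clamp_tip"); print(c,[np.round(x["bbox"]) for x in d[:1]], np.round(proj(c,d2w(P,np.array(clamp(P[4],73))))))
E
```

```text
t 14.6 tcp [431. 109. 279.] dock tcp [ 44. 174. 279.] tip [ 44. 175. 254.] z [-0.    0.02 -1.  ] y [ 0.01 -1.   -0.02] F [-0.4 -0.7  0. ] open 0.4 q [0.21 0.09 1.76 0.02 1.31 1.01]
scene [array([316., 294., 146., 134.])] [269. 261.]
top [array([244., 322.,  19.,  12.])] [228. 335.]
```

{"fn": "drive_tool", "kwargs": {"rows": [[[0,0,-0.55],[0,0,0],0],[[0,0,-0.55],[0,0,0],0],[[0,0,-0.55],[0,0,0],0],[[0,0,0],[0,0,0],0],[[0.19,-0.2,0],[0,0,0],0],[[0.19,-0.2,0],[0,0,0],0],[[0.19,-0.2,0],[0,0,0],0],[[0.19,-0.2,0],[0,0,0],0]]}}

```text
time_s: 15.6
eef_pos: [465.0, 74.1, 213.7]
tool_rot: [-2.899, -1.164, 0.016]
ft_force: [-1.1, 1.3, 1.8]
opening: 0.3
grip_force: 0.8
```

```bash
python3 - <<'E'
from st import *
state()
E
```

```text
t 15.6 tcp [465.  74. 214.] dock tcp [ 45. 125. 214.] tip [ 45. 125. 189.] z [-0.    0.02 -1.  ] y [ 0.01 -1.   -0.02] F [0.1 1.7 1.8] open 0.3 q [0.12 0.18 1.82 0.02 1.15 0.92]
```

The clamp is in contact at 2 N. I'll follow its arc over.

{"fn": "drive_tool", "kwargs": {"rows": [[[0.15,-0.16,0],[0,0,0],0],[[0.14,-0.15,0],[0,0,0],0],[[0.11,-0.12,-0.044],[0,0,0],0],[[0.11,-0.12,-0.044],[0,0,0],0],[[0.103,-0.109,-0.075],[0,0,0],0],[[0.103,-0.109,-0.075],[0,0,0],0]]}}

```text
time_s: 16.2
eef_pos: [492.6, 43.7, 203.0]
tool_rot: [-2.898, -1.166, 0.019]
ft_force: [-0.1, 0.6, 1.8]
opening: 0.6
grip_force: 0.8
```

```bash
python3 - <<'E'
from st import *
state()
E
```

```text
t 16.2 tcp [493.  44. 203.] dock tcp [ 44.  84. 203.] tip [ 44.  84. 178.] z [-0.    0.02 -1.  ] y [ 0.01 -1.   -0.02] F [0.3 0.6 1.8] open 0.6 q [0.06 0.23 1.79 0.01 1.14 0.86]
```

{"fn": "drive_tool", "kwargs": {"rows": [[[0.095,-0.1,-0.1],[0,0,0],0],[[0.095,-0.1,-0.1],[0,0,0],0],[[0.086,-0.091,-0.125],[0,0,0],0],[[0.086,-0.091,-0.125],[0,0,0],0],[[0.069,-0.072,-0.15],[0,0,0],0],[[0.069,-0.072,-0.15],[0,0,0],0]]}}

```text
time_s: 16.8
eef_pos: [512.2, 22.9, 172.5]
tool_rot: [-2.898, -1.165, 0.02]
ft_force: [-1.0, 1.9, -0.1]
opening: 0.6
grip_force: 0.9
```

```bash
python3 - <<'E'
from st import *
state()
E
```

```text
t 16.8 tcp [512.  23. 173.] dock tcp [ 44.  55. 173.] tip [ 44.  56. 148.] z [-0.01  0.02 -1.  ] y [ 0.01 -1.   -0.02] F [ 0.6  2.1 -0.1] open 0.6 q [0.01 0.28 1.79 0.01 1.08 0.81]
```

Now the last bit down, creeping until it bears.

{"fn": "drive_tool", "kwargs": {"rows": [[[0.07,-0.073,-0.12],[0,0,0],0],[[0.07,-0.073,-0.1],[0,0,0],0],[[0,0,-0.06],[0,0,0],0],[[0,0,-0.03],[0,0,0],0],[[0,0,0],[0,0,0],0]]}}

```text
time_s: 17.3
eef_pos: [518.4, 17.0, 161.2]
tool_rot: [-2.899, -1.166, 0.017]
ft_force: [0.4, -0.4, 1.3]
opening: 0.4
grip_force: 0.4
```

```bash
python3 - <<'E'
from st import *
state()
E
```

```text
t 17.3 tcp [518.  17. 161.] dock tcp [ 44.  47. 161.] tip [ 44.  47. 136.] z [-0.    0.02 -1.  ] y [ 0.01 -1.   -0.02] F [ 0.  -0.6  1.3] open 0.4 q [0.   0.3  1.8  0.01 1.06 0.8 ]
```

{"fn": "drive_tool", "kwargs": {"rows": [[[0,0,-0.03],[0,0,0],0],[[0,0,-0.03],[0,0,0],0],[[0,0,0],[0,0,0],0],[[0,0,0],[0,0,0],0]]}}

```text
time_s: 17.7
eef_pos: [518.5, 17.0, 160.3]
tool_rot: [-2.899, -1.166, 0.015]
ft_force: [-1.2, -1.9, 11.3]
opening: 0.5
grip_force: 5.0
```

{"fn": "drive_tool", "kwargs": {"rows": [[[0,0,-0.02],[0,0,0],0],[[0,0,0],[0,0,0],0],[[0,0,0],[0,0,0],0]]}}

```text
time_s: 18.0
eef_pos: [518.6, 17.0, 160.0]
tool_rot: [-2.9, -1.167, 0.015]
ft_force: [-2.4, -2.8, 12.6]
opening: 0.5
grip_force: 6.7
```

It bears at 12 N with the tips at z ≈ 135, which matches the top of the lowered grip (136). I'll take the hand away and look.

{"fn": "drive_tool", "kwargs": {"rows": [[[0,0,0.4],[0,0,0],0],[[0,0,0.6],[0,0,0],0],[[0,0,0.6],[0,0,0],0],[[0,0,0.6],[0,0,0],0],[[0,0,0.6],[0,0,0],0],[[-0.8,0.3,0.3],[0,0,0],0],[[-0.8,0.3,0.3],[0,0,0],0],[[-0.8,0.3,0],[0,0,0],0],[[-0.5,0.9,0],[0,0,0],0],[[-0.2,0.9,0],[0,0,0],0],[[0,0.9,0],[0,0,0],0],[[0,0.9,0],[0,0,0],0],[[0,0.9,0],[0,0,0],0],[[0,0,0],[0,0,0],0],[[0,0,0],[0,0,0],0]]}}

```text
time_s: 19.5
eef_pos: [393.3, 233.6, 293.3]
tool_rot: [-2.897, -1.168, 0.021]
ft_force: [0.2, -0.5, 0.2]
opening: 0.4
grip_force: 0.0
```

```bash
python3 - <<'E'
from st import *
import cv2
state()
im=capture("scene"); a=cv2.resize(im[180:380,180:440,::-1],(520,400),interpolation=cv2.INTER_CUBIC)
b=capture("top")[200:380,180:420,::-1]; b=cv2.resize(b,(280,210))
o=np.zeros((400,800,3),np.uint8); o[:,:520]=a; o[:210,520:]=b; cv2.imwrite("pics/f.png",o)
E
```

```text
t 19.5 tcp [393. 234. 293.] dock tcp [102. 290. 293.] tip [102. 291. 268.] z [-0.01  0.02 -1.  ] y [ 0.01 -1.   -0.02] F [-0.2 -0.5  0.2] open 0.4 q [0.5  0.1  1.71 0.02 1.34 1.3 ]
```

View pics/f.png

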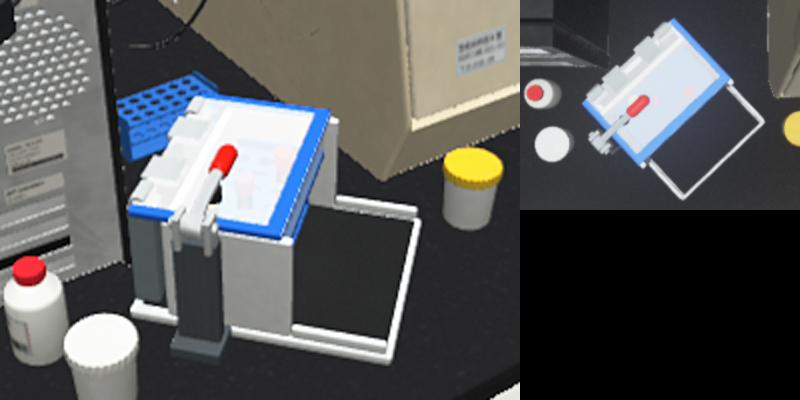

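The picture shows the hood level and shut, the clamp down on it with the red grip at (225,160), the cups and bottle in place, and the hand clear. Handing in.

```bash
python3 -c "
from cell import *
print(close_job())"
```

```text
the job is handed in; nothing more can be done
None
```

I handed the job in at about 20 s: the rack is home, the hood shut and the clamp down on it, with the cups and bottle where they were; the verdict wasn't shown, and at one point the fingers pushed the open hood back against its stop with about 72 N (wrist limit 120 N).

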